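# Hold a plaster head out over the catch tray for blowing clean

### The arm

A 6-joint arm with a two-finger parallel gripper is mounted at the origin on the work surface. World frame = base frame: x ahead of the robot, y to its left, z up, the work surface at z = 0. Lengths are in m, angles in rad, forces in N, time in s.
With the tool pointing down it reaches from about 0.35 to 0.85 m from the base axis. Payload 8.1 kg.
Tool frame: the origin (TCP) lies midway between the tips of the shut fingers; the grasp point (between the pads) lies 19 mm behind it (robot.grip_point_offset is the distance from the TCP to the grasp point, in m); z points along the fingers, y is the line along which they close (so a half turn about z gives the same grasp; the last joint's range is limited). The gripper opens to 93 mm and grips with 3 to 60 N. Pads are 15 mm wide; open, the fingers measure 128 mm over their backs; the gripper's body (75 mm by 188 mm) begins 65 mm behind the grasp point.
Start: joints at [1.179, 0.13, 1.488, -0, 1.523, -0.085], TCP at [0.181, 0.572, 0.219] pointing down, gripper open.
Joint ranges: [-2.96, 2.96], [-0.89, 2.26], [0.02, 2.5], [-1.34, 4.48], [0, 2.73], [-2.66, 2.66]. Speed limits (rad/s): [2.39, 2.39, 2.79, 3.14, 3.14, 3.14].

### API

Orientations are given as a rotation vector (axis times angle).
In Python, from plant import robot, read_camera, job gives the robot as it stands.
- The arm moves only by the shell command python3 -m inch 'ROWS' [FORCE]. ROWS is JSON, one flat list of numbers, 5 for each row, row after row: the shift along the world's x, y, z in mm, then the turn about the world's z in degrees, then the opening in per cent of the stroke, from 0 (shut) to 100 (fully open). In form: [dx, dy, dz, yaw, hand, dx, dy, dz, yaw, hand, ...]. A call has 1 to 10 rows; each row is the pose to reach, as a shift and turn from the pose commanded when the call began; what a row does not reach only later rows make up. A row lasts 1/12 s, in which the tool goes at most 41.7 mm and 7.16 degrees, less where a joint would pass 70% of its speed; a pose out of reach is approached as far as the arm can. A call with a gripper value outside its range is refused whole. The fingers move at their own pace and stop on an object; FORCE is the grip in N (left out, the last holds). Time passes only in rows, so rows that repeat a pose let the fingers close. It gives the time, the measured TCP pose, the force, the opening and the grip force at its end, in the units of the state.
- robot.read_state(): the state, without advancing time (a new reading comes with each control period).
- read_camera(name): name is "scene" or "top"; returns a dict with "image" (384x512x3 uint8, blue, green, red), "K" (3x3 intrinsics, pixels), "D" ([k1, k2, p1, p2, k3] as OpenCV has them; the pictures are not rectified), "extrinsics" (4x4, takes a point from world to camera coordinates). Camera axes: x right, y down, z forward; pixel columns grow to the right and rows downward; lengths in m; the calibration is good to about 2 mm. A picture is of the moment at which its call begins. There is no depth.
- job.close_job(): hands the job in; it is judged then, once.
The state is a dict: "t": time; "q": joint angles; "dq": joint speeds; "joint_torque": joint torques, N m; "tool_pos": TCP position; "orientation": TCP orientation; "force": force on the tool from outside, world axes, zero at the start; "wrist_torque": the same for the moment, N m; "opening": finger opening in m; "gripper_force": force on a finger pad.
Only numpy, scipy, OpenCV 4.12 (cv2) and the standard library are available. Lean on these libraries where they do the work, as an engineer would, in place of code of your own. Each camera call takes 0.05 s, during which the arm holds its last target. There are 200 camera calls.

### The job

Get the plaster head ready to be blown clean: first turn the air valve's lever from closed to half open (halfway between across the pipe and along it, 45 degrees) and let go of it. Then, without lifting it, slide the wooden board that carries the head straight out over the end of the grey stand nearest the catch tray, until the black line across the board lies exactly over the stand's edge; the head then outweighs the rest, so finish while still holding the board's tail with the gripper, the board lying flat and still on the stand. Never let the board tip, and leave the loose things around alone.

Things in the scene. Friction and masses are not known exactly. Their poses are not given: they have to be found in the camera images.
- stand_edge (a point): Middle of the outer top edge of the fixed grey steel stand, the edge nearest the catch tray. Stand top: 240 mm along its x, 320 mm along its y, level, 90 mm above the bench; the point lies on the top surface. Axes: +y straight out over the edge (away from the stand), x along the edge, z up.
- board_mark (a point): Middle of the black line drawn across the loose plywood board, on its upper face. Board: 110 mm wide (its x), 360 mm long (its y), 12 mm thick, flat on the stand, +y pointing outward within 5 degrees of the stand's +y; line 160 mm from the outer (+y) end. Axes: x across, y along the board outward, z up.
- board_head (a point): Centre of the plaster head fixed on the board, 90 mm outward (+y) of the line; 112 mm tall, foot 76 mm across; point half-way up. Board, batten and head weigh 0.66 to 0.90 kg together; their centre of mass is about 35 mm outward of the line, so with the line over the edge the tail must be held down (about 2 N at the batten).
- board_batten (a point): Centre of the upright wooden batten fixed across the board's tail, made to be gripped from above: 70 mm along the board's x, 20 mm thick along the board's y, 40 mm high; the point is 20 mm above the board's upper face and 185 mm inward (-y) of the line. Axes are the board's.
- valve (a joint): Angle of the ball valve's lever in rad: 0 = closed (lever across the pipe), 1.571 = fully open (lever along the pipe); grows anticlockwise seen from above; 0.785 is half open. Starts between 0 and 0.25; stays where it is left; friction about 0.25 N m.
- valve_pivot (a point): On the fixed valve's vertical turning axis, at the middle of the lever's height, 75 mm above the bench. Axes are the valve body's: the pipe runs along x (into the bench 100 mm either side); at joint 0 the lever points along +y, at 1.571 along -x. An 84 mm steel disc under the lever has long black ticks at closed, half open and open.
- valve_lever (a point): Middle of the lever's black rubber grip, 80 mm from the pivot axis, 75 mm above the bench. Grip: 85 mm long (25 to 110 mm from the axis), 14 mm wide, 22 mm high, clear below. Its +y axis points along the lever away from the pivot.
- tray: Fixed open black plastic catch tray, 220 by 200 mm, 40 mm high, on the bench below the stand's outer edge. Origin at the centre of its underside.
- pot: Bystander, loose: small steel cup, 36 mm across, 50 mm tall, standing on the stand beside the board. Origin at the centre of its underside.
- jar: Bystander, loose: amber glass jar with white cap, 60 mm across, 85 mm tall. Origin at the centre of its underside.
- tape: Bystander, loose: roll of paper tape lying flat, 84 mm across, 25 mm tall. Origin at the centre of its underside.
- brush: Bystander, loose: hand brush lying flat.
- maquette: Bystander, loose: plaster head on a round foot like the one on the board, 112 mm tall, but standing loose on the bench. Origin at the centre of its underside.
- weight: Bystander, loose: dark steel disc weight, 56 mm across, 45 mm tall. Origin at the centre of its underside.
- spatula: Bystander, loose: modelling spatula lying flat.

How it is judged:
By the outcome, as a careful person would: the job done as asked, in the order asked, and still so for the second after the job is handed in, while the arm keeps its last pose, push and grip.
It also fails if it takes over 48 s, if anything falls off the work surface, if the arm or the gripper's body presses on something with over 40 N, if the wrist force passes 120 N, or if a joint passes its speed limit or range.

## Working session

There is one attempt and no reset: what is moved stays moved. The work goes in short steps, Python scripts to look and compute and a shell command to move; the robot and the scene stay as the last step left them, time stands still between calls to the robot, and variables do not carry over. Pictures are saved under pics/ and viewed, at most 10 in all, crops included, and the job is handed in when it is done.

```bash
mkdir -p pics
cat > h.py <<'E'
import numpy as np, cv2
from plant import robot, read_camera, job
def ray(c,uv):
    n=cv2.undistortPoints(np.array(uv,float).reshape(-1,1,2),c["K"],np.array(c["D"],float)).reshape(-1,2)
    R=c["extrinsics"][:3,:3];t=c["extrinsics"][:3,3]
    return -R.T@t,(R.T@np.c_[n,np.ones(len(n))].T).T
def plane(c,uv,z):
    o,d=ray(c,uv); return o+d*((z-o[2])/d[:,2])[:,None]
E
python3 - <<'E'
from h import *
for n in("top","scene"):
    c=read_camera(n);cv2.imwrite(f"pics/{n}0.png",c["image"])
    print(n,ray(c,[[256,192]]),c["K"][0],c["D"])
print(robot.read_state())
E
```

```text
top (array([ 0.28504611, -0.02519078,  1.93209052]), array([[ 0.12803502,  0.01519878, -0.99184253]])) [483.63977046   0.         259.03322168] [-0.07214793  0.          0.          0.          0.        ]
scene (array([ 1.29391042, -0.30833337,  0.97314294]), array([[-0.63594976,  0.24599501, -0.73166668]])) [367.8995633   0.        261.8775248] [-0.01833601  0.          0.          0.          0.        ]
{'t': 0.1, 'q': array([ 1.17857994e+00,  1.31112379e-01,  1.48915102e+00, -8.79428212e-06,
        1.52298703e+00, -8.53950688e-02]), 'dq': array([-0.00137924, -0.00129208, -0.00285706, -0.00117635,  0.00101379,
       -0.00168645]), 'joint_torque': array([ 2.04826887e-03, -5.61338711e+01, -4.93097806e+01,  7.72669259e-02,
        2.89835926e-02, -5.68680412e-05]), 'tool_pos': array([0.18100386, 0.57151875, 0.217687  ]), 'orientation': array([-4.80006130e-01, -3.10431668e+00,  2.53308133e-03]), 'force': array([-0.35521698,  0.15297254,  0.66399727]), 'wrist_torque': array([ 0.00170121, -0.00712037,  0.00617467]), 'gripper_force': 0.0, 'opening': 0.09280556673535979}
```

View pics/top0.png

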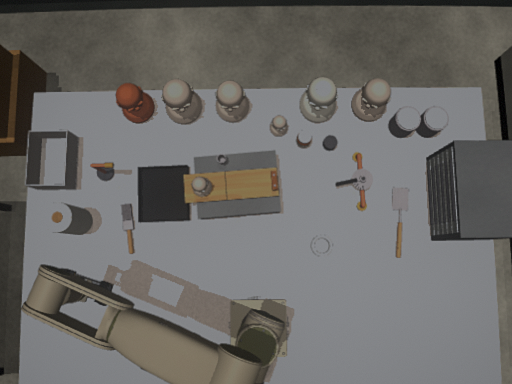

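View pics/scene0.png

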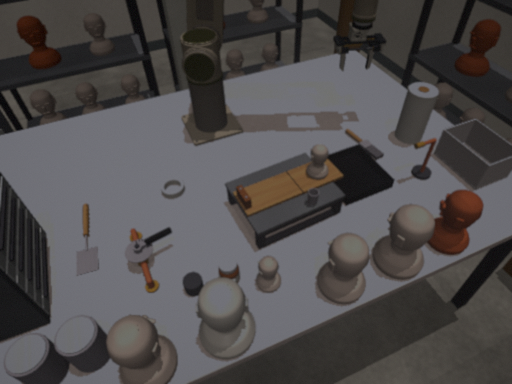

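The top view has image up = world +x and left = +y. It shows the tray at (163,193), the board from about (185,190) to (278,180), the line near (226,186), the batten at (274,181), the valve at (361,181) with its lever pointing left to (338,183), and the pot at (222,160). I'll zoom in on this area.

Run:
```python
from h import *
c=cv2.imread("pics/top0.png")[140:230,180:385]
c=cv2.convertScaleAbs(c,alpha=1.6)
a=cv2.resize(c[:,:110],None,fx=7,fy=6.5,interpolation=cv2.INTER_CUBIC)
cv2.imwrite("pics/c1.png",cv2.resize(c[:,:110],None,fx=6,fy=6,interpolation=cv2.INTER_CUBIC))
cv2.imwrite("pics/c2.png",cv2.resize(c[:,145:205],None,fx=6,fy=6,interpolation=cv2.INTER_CUBIC))
```

```text
(no output)
```

View pics/c1.png

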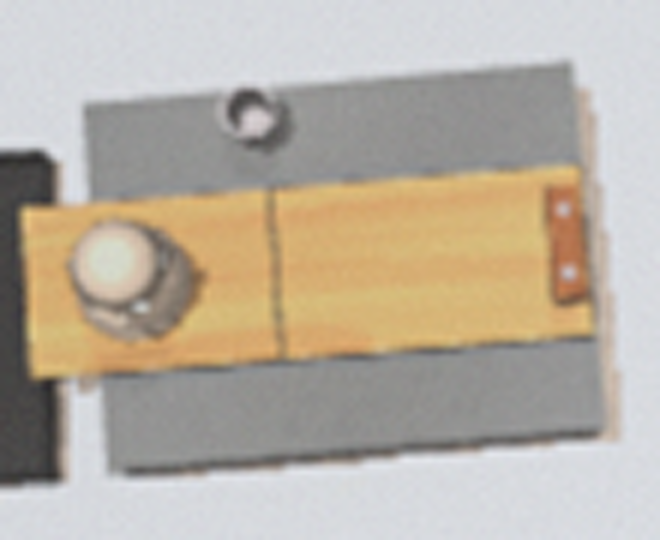

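View pics/c2.png

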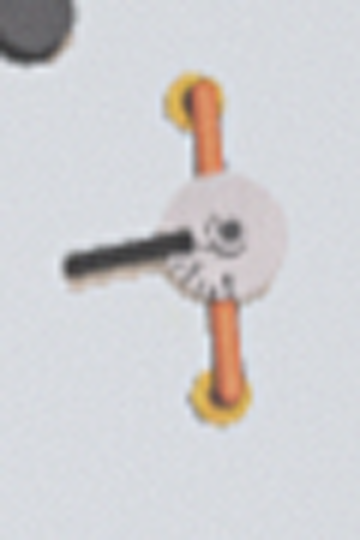

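Run:
```python
from h import *
c=read_camera("top")
f=lambda p,u0:(np.array(p)+.5)/6-.5+[u0,140]
np.set_printoptions(precision=4,suppress=True)
S=plane(c,f([[85,103],[110,470],[570,63],[602,432]],180),.09);print("stand",S)
print("sizes",np.linalg.norm(S[0]-S[1]),np.linalg.norm(S[0]-S[2]))
B=plane(c,f([[22,210],[33,378],[578,167],[593,338],[269,188],[282,358]],180),.102);print("board",B)
print(np.linalg.norm(B[0]-B[1]),np.linalg.norm(B[0]-B[2]))
T=plane(c,f([[553,186],[580,186],[557,300],[586,300]],180),.142);print("batten",T,T.mean(0))
P=plane(c,f([[192,100],[220,400]],325),.0);print("flanges",P,P.mean(0))
L=plane(c,f([[66,267],[190,240]],325),.086);print("lever",L,np.linalg.norm(L[0]-L[1]))
D=plane(c,f([[226,238]],325),.06);print("disc",D, plane(c,f([[228,230]],325),.09))
```

```text
stand [[ 0.6638  0.2442  0.09  ]
 [ 0.4254  0.2259  0.09  ]
 [ 0.6864 -0.0707  0.09  ]
 [ 0.4465 -0.0876  0.09  ]]
sizes 0.2390809663325324 0.31569772268269036
board [[ 0.5919  0.2823  0.102 ]
 [ 0.4835  0.2738  0.102 ]
 [ 0.6157 -0.0745  0.102 ]
 [ 0.5053 -0.0824  0.102 ]
 [ 0.6043  0.1235  0.102 ]
 [ 0.4947  0.1152  0.102 ]]
0.10870534271241458 0.3575848564604734
batten [[ 0.5965 -0.0576  0.142 ]
 [ 0.5964 -0.0745  0.142 ]
 [ 0.5245 -0.0591  0.142 ]
 [ 0.5243 -0.0772  0.142 ]] [ 0.5604 -0.0671  0.142 ]
flanges [[ 0.6767 -0.4069  0.    ]
 [ 0.472  -0.4176  0.    ]] [ 0.5743 -0.4122  0.    ]
lever [[ 0.5507 -0.3042  0.086 ]
 [ 0.5674 -0.3849  0.086 ]] 0.08238202802772253
disc [[ 0.5724 -0.4136  0.06  ]] [[ 0.573  -0.4089  0.09  ]]
```

```bash
m="python3 -m inch"
python3 -m inch '[10,-20,40,-5,60, 150,-380,60,-61,60,150,-380,60,-61,60,150,-380,60,-61,60,150,-380,60,-61,60,150,-380,60,-61,60,150,-380,60,-61,60,150,-380,60,-61,60,150,-380,60,-61,60,150,-380,60,-61,60]' 
python3 -m inch '[150,-360,0,0,60,150,-360,0,0,60,150,-360,0,0,60,150,-360,0,0,60,150,-360,0,0,60,150,-360,0,0,60,150,-360,0,0,60,150,-360,0,0,60,150,-360,0,0,60,150,-360,0,0,60]'
python3 -m inch '[76,-165,-50,0,60,76,-165,-50,0,60,76,-165,-50,0,60,76,-165,-50,0,60,76,-165,-50,0,60,76,-165,-50,0,60,76,-165,-50,0,60]'
python3 - <<'E'
from h import *
s=robot.read_state();print(s["t"],s["tool_pos"],s["orientation"],s["q"],s["force"])
E
```

```text
t: 0.98
tool_pos: [0.3261, 0.2032, 0.2778]
orientation: [1.997, 2.425, 0.001]
force: [0.9, 0.9, 0.7]
opening: 0.0558
gripper_force: 0.0
t: 1.82
tool_pos: [0.4766, -0.1596, 0.2768]
orientation: [-1.993, -2.428, 0.002]
force: [1.2, -0.2, 1.0]
opening: 0.0557
gripper_force: 0.0
t: 2.4
tool_pos: [0.5515, -0.3205, 0.2259]
orientation: [-1.989, -2.427, 0.0]
force: [-0.4, 1.0, -0.8]
opening: 0.0557
gripper_force: 0.0
2.4 [ 0.55148873 -0.32050626  0.22592231] [-1.98925718e+00 -2.42743980e+00  1.24091832e-04] [-6.06914002e-01  2.32656405e-01  1.36035584e+00  1.74381700e-04
  1.55176073e+00 -8.04691372e-01] [-0.44053934  1.03598825 -0.83021684]
```

```bash
python3 -m inch '[5,-12,-40,0,60,5,-12,-80,0,60,5,-12,-115,0,60,5,-12,-140,0,60,5,-12,-160,0,60,5,-12,-170,0,60,5,-12,-170,0,0,5,-12,-170,0,0,5,-12,-170,0,0,5,-12,-170,0,0]' 15
python3 -m inch '[0,0,0,0,0,0,0,0,0,0,0,0,0,0,0,0,0,0,0,0]'
```

```text
t: 3.23
tool_pos: [0.5586, -0.3327, 0.0605]
orientation: [1.987, 2.429, 0.0]
force: [-0.3, 0.2, -0.2]
opening: 0.0336
gripper_force: 0.0
t: 3.57
tool_pos: [0.5572, -0.3324, 0.0586]
orientation: [1.989, 2.431, -0.0]
force: [-2.0, 0.0, 5.0]
opening: 0.014
gripper_force: 15.0
```

```bash
python3 -m inch '[-6,-1.5,0,4.5,0,-12,-3.6,0,9,0,-18,-6,0,13.5,0,-23.7,-8.9,0,18,0,-29,-12.2,0,22.5,0,-34.3,-15.9,0,27,0,-39.5,-20.5,0,31.7,0,-44.4,-25.4,0,36.5,0,-44.4,-25.4,0,36.5,0,-44.4,-25.4,0,36.5,0]'
python3 -m inch '[0,0,0,0,0,0,0,0,0,0,0,0,0,0,0]'
python3 - <<'E'
from h import *
s=robot.read_state();o=s["orientation"];print(2*np.degrees(np.arctan2(o[1],o[0]))%180-90,s["tool_pos"],s["wrist_torque"])
E
```

```text
t: 4.4
tool_pos: [0.5119, -0.3578, 0.0586]
orientation: [-1.128, -2.931, 0.001]
force: [-6.8, 2.8, 7.4]
opening: 0.0138
gripper_force: 15.0
t: 4.65
tool_pos: [0.512, -0.3577, 0.0586]
orientation: [-1.128, -2.931, 0.001]
force: [-6.5, 1.1, 7.4]
opening: 0.0141
gripper_force: 15.0
47.9047924541112 [ 0.51200969 -0.35769419  0.05855928] [ 0.18840965  1.09244675 -0.05246861]
```

```bash
python3 -m inch '[0,0,0,0,60,0,0,0,0,60,0,0,0,0,60,0,0,0,0,60,0,0,40,0,60,0,0,80,0,60,0,0,120,0,60,0,0,160,0,60,0,0,160,0,60,0,0,160,0,60]'
python3 -m inch '[48,290,10,46,60,48,290,10,46,60,48,290,10,46,60,48,290,10,46,60,48,290,10,46,60,48,290,10,46,60,48,290,10,46,60,48,290,10,46,60,48,290,10,46,60]'
python3 - <<'E'
from h import *
s=robot.read_state();o=s["orientation"];print(2*np.degrees(np.arctan2(o[1],o[0]))%180-90,s["q"])
c=read_camera("top")
i=cv2.convertScaleAbs(c["image"],alpha=1.6)
cv2.imwrite("pics/c3.png",np.vstack([cv2.resize(i[150:215,320:400],None,fx=8,fy=8,interpolation=cv2.INTER_CUBIC)]))
E
```

```text
t: 5.48
tool_pos: [0.5145, -0.3587, 0.2219]
orientation: [1.125, 2.926, -0.003]
force: [0.2, -0.4, -1.0]
opening: 0.0557
gripper_force: 0.0
t: 6.23
tool_pos: [0.5601, -0.0647, 0.2258]
orientation: [0.113, -3.137, -0.001]
force: [0.5, 0.4, 0.1]
opening: 0.0557
gripper_force: 0.0
-85.85725595417756 [-2.06119867e-01  3.27703446e-02  1.57810573e+00  1.77278397e-04
  1.53350882e+00 -1.84922757e+00]
```

View pics/c3.png

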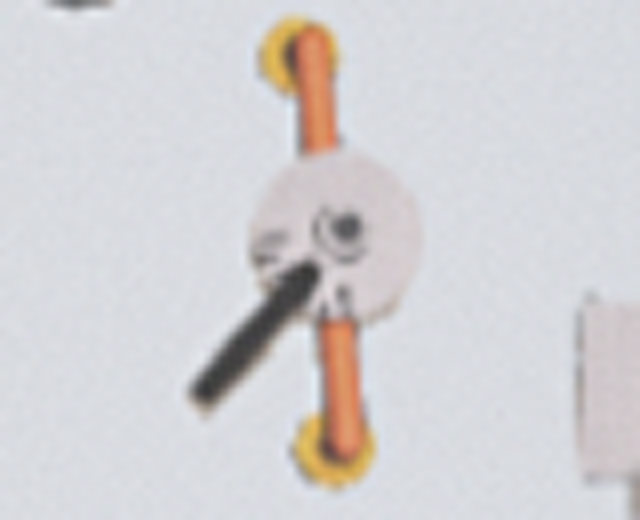

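The lever now points down-left from (315,265) to (203,390) in the crop, covering the half-open tick. I'll measure the angle.

Run:
```python
from h import *
c=read_camera("top");i=cv2.cvtColor(c["image"],cv2.COLOR_BGR2HSV)
def pts(m,x0,y0,x1,y1):
    ys,xs=np.nonzero(m[y0:y1,x0:x1]);return np.c_[xs+x0,ys+y0]
def ang(p):
    v=cv2.fitLine(p[:,:2].astype(np.float32),cv2.DIST_L2,0,.01,.01).ravel();return np.degrees(np.arctan2(v[1],v[0]))%180,len(p)
lev=plane(c,pts(i[:,:,2]<75,340,181,361,203),.086)
print("lever",ang(lev)[0]-90,len(lev),lev.mean(0), np.ptp(lev,0))
m=(i[:,:,1]>120)&(i[:,:,0]<12)
a=pts(m,350,150,375,212);P=plane(c,a,.03);print("pipe",ang(P),P.mean(0),np.ptp(P,0))
m=(i[:,:,1]>110)&(i[:,:,0]>=18)&(i[:,:,0]<35)
for b in((350,148,375,166),(350,198,375,214)):
    Q=plane(c,pts(m,*b),.004);print("fl",Q.mean(0),len(Q))
```

```text
lever 47.168762 72 [ 0.52394844 -0.36630699  0.086     ] [0.06164245 0.06029011 0.        ]
pipe (np.float32(2.9892395), 96) [ 0.5762872  -0.41320894  0.03      ] [0.21379727 0.02210954 0.        ]
fl [ 0.67627607 -0.40016235  0.004     ] 23
fl [ 0.47109222 -0.41472724  0.004     ] 34
```

The valve is at about 44°, which is good. Next I'll grip the batten.

```bash
python3 -m inch '[0,-1.5,-35,0,60,0,-1.5,-65,0,60,0,-1.5,-90,0,60,0,-1.5,-105,0,60,0,-1.5,-115,0,60,0,-1.5,-115,0,0,0,-1.5,-115,0,0,0,-1.5,-115,0,0,0,-1.5,-115,0,0,0,-1.5,-115,0,0]' 30
python3 -m inch '[0,0,0,0,0,0,0,0,0,0,0,0,0,0,0]'
python3 - <<'E'
from h import *
a=[]
for n in("top","scene"):
    c=read_camera(n);i=cv2.convertScaleAbs(c["image"],alpha=1.6)
    i=i[130:235,170:300] if n=="top" else i[130:250,220:395]
    a.append(cv2.resize(i,(780,int(780*i.shape[0]/i.shape[1])),interpolation=cv2.INTER_CUBIC)); cv2.imwrite(f"pics/d_{n}.png",a[-1]);print(a[-1].shape)
E
```

```text
t: 7.17
tool_pos: [0.5617, -0.069, 0.1144]
orientation: [-0.107, 3.137, -0.0]
force: [-1.9, 7.5, 5.8]
opening: 0.0269
gripper_force: 3.6
t: 7.42
tool_pos: [0.5617, -0.0677, 0.1143]
orientation: [-0.109, 3.137, 0.002]
force: [-0.8, 6.5, 4.8]
opening: 0.0197
gripper_force: 30.0
(630, 780, 3)
(534, 780, 3)
```

View pics/d_scene.png

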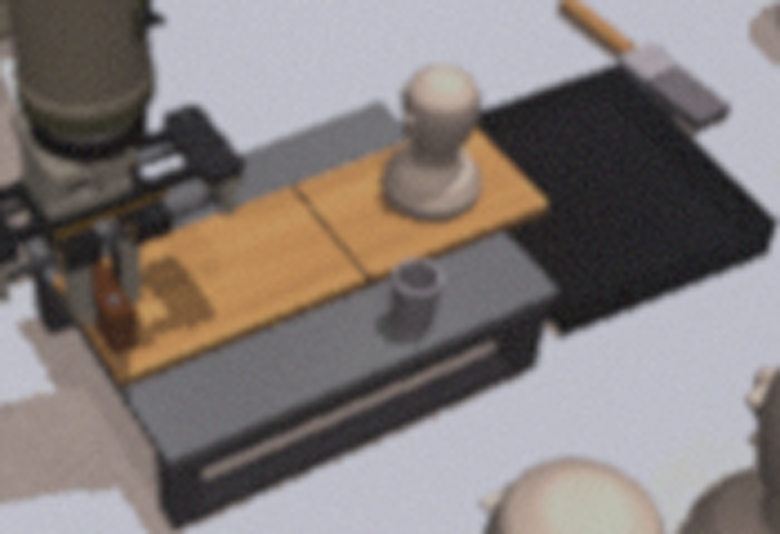

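The scene view shows the fingers closed on the batten (crop about (115,305)) and the line at (300,190)–(365,280). I'll slide about 90 mm, then measure the rest.

```bash
python3 -m inch '[-0.3,4,0,0,0,-0.8,11,0,0,0,-1.5,20,0,0,0,-2.2,30,0,0,0,-2.9,40,0,0,0,-3.7,50,0,0,0,-4.4,60,0,0,0,-5.1,70,0,0,0,-5.7,78,0,0,0,-6.2,84,0,0,0]'
python3 -m inch '[-0.4,6,0,0,0,-0.4,6,0,0,0,-0.4,6,0,0,0,-0.4,6,0,0,0]'
python3 - <<'E'
from h import *
c=read_camera("top");i=c["image"]
cv2.imwrite("pics/e0.png",i)
j=cv2.convertScaleAbs(i,alpha=1.6)[140:230,180:290];cv2.imwrite("pics/e.png",cv2.resize(j,None,fx=7,fy=6.6,interpolation=cv2.INTER_CUBIC) if 0 else cv2.resize(j,None,fx=6,fy=6,interpolation=cv2.INTER_CUBIC))
E
```

```text
t: 8.35
tool_pos: [0.5557, 0.0145, 0.1144]
orientation: [-0.107, 3.137, -0.004]
force: [0.6, -8.2, 4.4]
opening: 0.0195
gripper_force: 30.0
t: 8.68
tool_pos: [0.5552, 0.0212, 0.1143]
orientation: [-0.108, 3.137, 0.0]
force: [-0.4, -0.9, 6.8]
opening: 0.0201
gripper_force: 30.0
```

View pics/e.png

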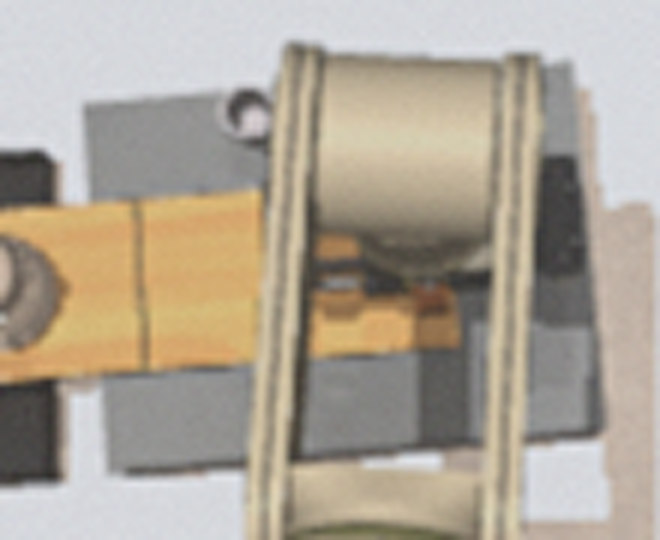

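The line at crop (135,205)–(147,365) and the edge at (85,103)–(110,470) are both clear. I'll fit them with subpixel precision.

```bash
cat > m.py <<'E'
from h import *
def measure(lu, edge=True):
    c=read_camera("top")
    g=cv2.GaussianBlur(cv2.cvtColor(c["image"],cv2.COLOR_BGR2GRAY).astype(float),(1,5),0)
    E=[]
    for v in list(range(160,169))+list(range(206,215)):
        u0=round(194.5+(v-157)*4.2/61.); x=np.arange(u0-4,u0+5); s=g[v,x]
        hi=s[:3].mean(); lo=s[-3:].mean(); h=(hi+lo)/2
        k=np.nonzero((s[:-1]>=h)&(s[1:]<h))[0]
        if len(k) and hi-lo>20: k=k[0];E.append((x[k]+(s[k]-h)/(s[k]-s[k+1]),v))
    L=[]
    for v in range(177,198):
        u0=round(lu+(v-175)*1.9/26); x=np.arange(u0-3,u0+4); s=g[v,x]
        w=np.clip(np.median(s)-4-s,0,None)
        if w.sum()>5: L.append(((x*w).sum()/w.sum(),v))
    out=[]
    for P,z in((E,.09),(L,.102)):
        W=plane(c,np.array(P),z)
        k,b=np.polyfit(W[:,0],W[:,1],1); r=W[:,1]-k*W[:,0]-b
        ok=abs(r)<2*r.std()+1e-4; k,b=np.polyfit(W[ok,0],W[ok,1],1)
        print(len(P),"angle",np.degrees(np.arctan(k)),"rms mm",1e3*r[ok].std()); out.append((k,b))
    for x in(.49,.54,.59): print(x,"edge-line dy mm",1e3*(np.polyval(out[0],x)-np.polyval(out[1],x)))
E
python3 -c "
from m import *
measure(202.5)"
```

```text
18 angle 4.328507219862022 rms mm 0.11333145927435233
21 angle 4.053028021279157 rms mm 0.6141547279171606
0.49 edge-line dy mm 31.10567218840343
0.54 edge-line dy mm 31.347364324138177
0.59 edge-line dy mm 31.589056459872893
```

```bash
sed -i 's/^    for x in(.49/    print("y at .5446: edge",np.polyval(out[0],.5446),"line",np.polyval(out[1],.5446))\n    for x in(.49/' m.py
python3 - <<'E'
from m import *
measure(202.5)
c=read_camera("top");g=cv2.cvtColor(c["image"],cv2.COLOR_BGR2GRAY)
for v in(164,210): print(v,g[v,188:206])
for v in(180,187,195): print(v,g[v,196:212])
b=cv2.imread("pics/top0.png",0)
for v in(177,187,195): print(v,b[v,218:234])
c=read_camera("scene");j=cv2.convertScaleAbs(c["image"],alpha=1.6)[140:220,280:370]
cv2.imwrite("pics/f.png",cv2.resize(j,None,fx=7,fy=7,interpolation=cv2.INTER_CUBIC))
E
```

```text
18 angle 4.343415110998272 rms mm 0.13959290487103568
21 angle 4.0642418076001405 rms mm 0.5892975264011788
y at .5446: edge 0.23717815876961484 line 0.20585003348968745
0.49 edge-line dy mm 31.060649300671177
0.54 edge-line dy mm 31.305590673616436
0.59 edge-line dy mm 31.550532046561635
164 [138 138 136 136 135 129 105  89  91  93  91  91  90  91  92  91  91  93]
210 [ 35  55  89 116 136 135 135 137 128 107  91  92  93  93  92  92  92  93]
180 [110 109 111 109 111 111  94  88 112 112 112 112 112 112 111 112]
187 [110 110 109 110 110 108  96  85 105 111 110 110 110 112 111 111]
195 [116 117 115 116 116 115 115  96  87 114 114 113 114 113 112 112]
177 [109 108 108 109 110 111  94  88 106 112 110 110 111 109 111 111]
187 [111 112 111 112 112 112 114  97  95 112 114 113 111 113 112 113]
195 [112 110 110 109 111 108 109 102  87  96 108 109 109 108 109 110]
```

View pics/f.png

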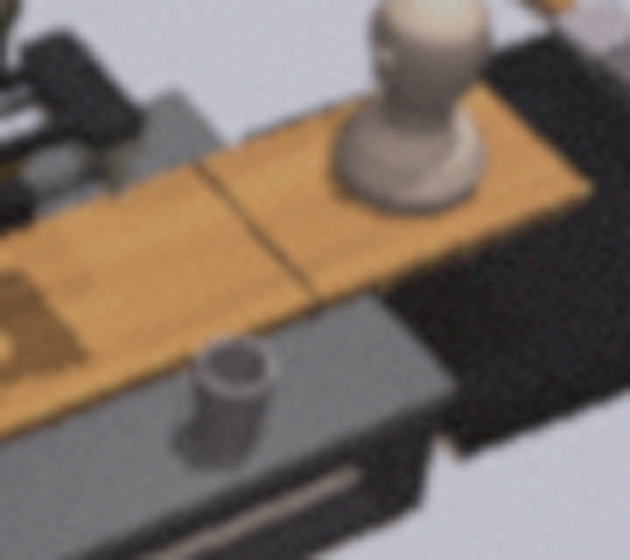

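Run:
```python
from h import *
c=read_camera("scene")
f=lambda p:(np.array(p)+.5)/7-.5+[280,140]
print(plane(c,f([[200,163],[260,237],[318,300]]),.102)); e=plane(c,f([[180,88],[225,140],[375,298],[415,342],[450,380]]),.09);print(e)
```

```text
[[0.48482208 0.20382643 0.102     ]
 [0.54333628 0.20488325 0.102     ]
 [0.59195697 0.20870269 0.102     ]]
[[0.41878221 0.22893738 0.09      ]
 [0.463805   0.23064444 0.09      ]
 [0.59246646 0.24121111 0.09      ]
 [0.62528349 0.24319026 0.09      ]
 [0.65287218 0.24504368 0.09      ]]
```

```bash
python3 -m inch '[-0.2,3,-0.5,0,0,-0.6,8,-1,0,0,-1,14,-1,0,0,-1.5,20,-1,0,0,-1.9,25,-1,0,0,-2.1,28,-1,0,0,-2.2,30,-1,0,0,-2.3,31,-1,0,0,-2.3,31,-1,0,0,-2.3,31,-1,0,0]'
python3 -m inch '[0,0,0,0,0,0,0,0,0,0,0,0,0,0,0]'
python3 - <<'E'
from m import *
measure(195)
s=robot.read_state();print(s["tool_pos"],s["force"],s["wrist_torque"])
c=read_camera("scene");j=cv2.convertScaleAbs(c["image"],alpha=1.6)[130:220,270:370]
cv2.imwrite("pics/g.png",cv2.resize(j,None,fx=6,fy=6,interpolation=cv2.INTER_CUBIC))
E
```

```text
t: 9.82
tool_pos: [0.5538, 0.0503, 0.1143]
orientation: [-0.106, 3.135, -0.004]
force: [0.5, -9.2, 10.1]
opening: 0.0201
gripper_force: 30.0
t: 10.07
tool_pos: [0.5538, 0.0503, 0.1143]
orientation: [-0.106, 3.135, -0.004]
force: [1.3, -9.1, 9.6]
opening: 0.0198
gripper_force: 30.0
18 angle 4.363953741501511 rms mm 0.13319476029020802
21 angle 3.9429327442083437 rms mm 0.6189814405091238
y at .5446: edge 0.23720023263305628 line 0.23512265397795806
0.49 edge-line dy mm 1.6742491785812774
0.54 edge-line dy mm 2.043598516050987
0.59 edge-line dy mm 2.412947853520725
[0.55384944 0.05025288 0.11430243] [ 0.22439301 -9.573874    9.69728674] [-1.14333284  0.01617489  0.11403874]
```

View pics/g.png

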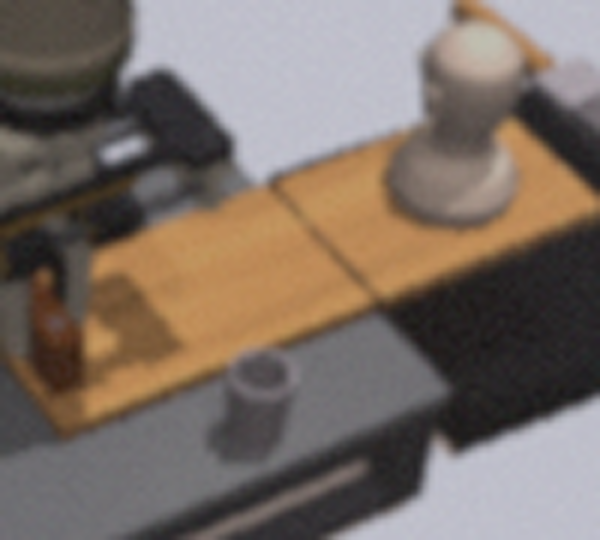

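The board is flat with the line 2 mm short of the edge. I'll trim that.

```bash
python3 -m inch '[0,1,0,0.4,0,-0.1,2,0,0.4,0,-0.1,2.2,0,0.4,0,-0.1,2.2,0,0.4,0,-0.1,2.2,0,0.4,0]'
python3 -m inch '[0,0,0,0,0,0,0,0,0,0,0,0,0,0,0]'
python3 -c "
from m import *
measure(194.5)"
```

```text
t: 10.58
tool_pos: [0.5539, 0.0523, 0.1143]
orientation: [-0.117, 3.134, -0.005]
force: [2.2, -10.3, 9.6]
opening: 0.0198
gripper_force: 30.0
t: 10.83
tool_pos: [0.5539, 0.0523, 0.1143]
orientation: [-0.117, 3.134, -0.005]
force: [1.9, -10.0, 9.4]
opening: 0.0198
gripper_force: 30.0
18 angle 4.346601784283868 rms mm 0.11395703788395214
21 angle 3.813822676680016 rms mm 0.6616747452829853
y at .5446: edge 0.23716989394342303 line 0.2368642939270939
0.49 edge-line dy mm -0.20469893979074838
0.54 edge-line dy mm 0.26260779658274225
0.59 edge-line dy mm 0.7299145329562329
```

```bash
python3 -c "
from plant import job
print(job.close_job())"
```

```text
the job is handed in; nothing more can be done
None
```

I handed the job in at about 11 s: the valve lever measured about 44° (half open) and was released, and the board's black line measured about 0.3 mm short of the stand's edge, flat and still, with the gripper holding the batten.

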